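# Start a captive hand screw of the model railway's lift-out section

## Task

One of the two hand screws that fix the lift-out section of the model railway is still standing up, unstarted, on its spring: push its knob down until it stops on the thread, turn it backward (anticlockwise from above) under light pressure until you feel it drop off the start of the thread, then turn it forward one full turn, no further. Finish still gripping the knob so that the screw is held just started, and leave the wagon, the screwdriver and the glue jar where they are.

Things in the scene. Friction and masses are not known exactly. Their poses are not given: they have to be found in the camera images.
- screw: Hand screw to start: round knurled aluminium knob, 38 mm wide, 24 mm high, on a 16 mm steel stem; captive in its bracket, it only turns about its upright axis and moves along it. Origin: centre of the knob's underside, z up. At the start a spring holds it fully up, underside 79 mm above the work surface (spring: 2 N up there, 4 N lower down). Turning takes 0.05 Nm; 30 to 50 N of grip holds it.
- knob_top (a point): Centre of the flat top of that knob, on the axis, 24 mm above its underside (103 mm above the work surface at the start).
- depth (a joint): How far the screw is down from fully up, m; 0 at the start, 0.024 right home. Its end meets the thread at 10 to 11.5 mm: a hard stop, 5 to 10 N is plenty. Turned backward on it, it rises to 10 mm, then, if pressed, drops to 14 mm. Turned forward from there it is caught and sinks 4 mm per turn (0.4 mm play; stays down if let go). Not yet caught, the spring lifts it when let go.
- turn (a joint): Angle of the screw, rad, 0 at the start; positive is forward (tightening, clockwise from above), negative is backward. Where the thread begins cannot be seen: the drop comes after 0.7 to 2 rad of backward turning (if passed over, again a turn later).
- bracket_a: Fixed steel bracket of that screw, on the section's near edge. Origin on the work surface under the screw's axis, x towards the section. Below the knob, on the axis: a ferrule 26 mm wide (34 mm at its foot) up to 55 mm high, on a tongue 50 mm wide with its top at 37 mm, over a brass threaded boss in which the screw's right-hand thread engages.
- tight_top (a point): Centre of the top of the knob of the other, identical hand screw, already tightened and fixed: 79 mm above the work surface, 24 mm lower than the loose one, 300 mm away from it. Not to be used.
- section: Lift-out section: fixed plywood box with scenery, 280 mm deep, 520 mm wide, 65 mm high (track to 74 mm; houses and trees at its far side to 135 mm). Origin on the work surface under the middle of the near edge that carries both brackets; x points away from that edge, y along it. The screws stand at x = -45 mm, y = +150 and -150 mm; which of them is the loose one varies.
- wagon: Open model goods wagon, 135 x 34 x 37 mm, loose on the section's nearer track, 105 mm in from the edge. Origin at the centre of its underside, y along it. To be left alone.
- driver: Screwdriver 160 mm long lying on the work surface in front of the section between the two screws. Origin at its middle, x towards the blade. To be left alone.
- glue: Jar of glue, 36 mm in diameter, 75 mm high, standing on the work surface in front of the section. Origin at the centre of its underside. To be left alone.

How it is judged:
By the outcome, as a careful person would: the job done as asked, in the order asked, and still so for the second after the job is handed in, while the arm keeps its last pose, push and grip.
It also fails if it takes over 64 s, if anything falls off the work surface, if the arm or the gripper's body presses on something with over 40 N, if the wrist force passes 120 N, or if a joint passes its speed limit or range.

## Robot

A 7-joint arm with a two-finger parallel gripper is mounted at the origin on the work surface. World frame = base frame: x ahead of the robot, y to its left, z up, the work surface at z = 0. Lengths are in m, angles in rad, forces in N, time in s.
With the tool pointing down it reaches from about 0.425 to 0.925 m from the base axis. Payload 6.8 kg.
Tool frame: the origin (TCP) lies midway between the tips of the shut fingers; the grasp point (between the pads) lies 19 mm behind it; z points along the fingers, y is the line along which they close (so a half turn about z gives the same grasp; the last joint's range is limited). The gripper opens to 88 mm and grips with 3 to 60 N. Pads are 20 mm wide; open, the fingers measure 115 mm over their backs; the gripper's body (75 mm by 178 mm) begins 61 mm behind the grasp point.
Start: joints at [-1.391, 0.477, 0.022, 1.555, -0.011, 1.109, -0.083], TCP at [0.192, 0.647, 0.187] pointing down, gripper open.
Joint ranges: [-2.96, 2.96], [-0.34, 2.1], [-1.41, 1.46], [0.24, 2.44], [-1.37, 4.51], [0.17, 1.92], [-2.96, 2.96]. Speed limits (rad/s): [2.39, 2.39, 3.14, 3.14, 3.14, 3.14, 3.14].

## Interface

Orientations are given as a rotation vector (axis times angle).
In Python, from cell import bot, vision gives the robot as it stands (bot), with the cameras (vision).
- The arm moves only by the shell command python3 drive.py 'ROWS' [FORCE]. ROWS is a JSON list of rows, 1 to 12 of them, each written [[dx, dy, dz], [rx, ry, rz], opening]: dx, dy, dz in fractions of the full range, 1 being 0.75 m, then a rotation vector rx, ry, rz in parts of the range, where 1.0 means 60 degrees, then the finger opening in m; each row shifts and turns the commanded pose from where the row before left it, along the tool's axes as they then stand; what a row does not reach is not made up. A row lasts 1/12 s, in which the tool goes at most 0.0417 m and 0.125 rad, less where a joint would pass 70% of its speed; a pose out of reach is approached as far as the arm can. The fingers move at their own pace and stop on an object; FORCE is the grip in N (left out, the last holds). Time passes only in rows, so rows that do not move let the fingers close. It prints the time, the measured TCP pose, the force, the opening and the grip force at its end. Input that does not fit is refused with a message, and nothing moves.
- bot.state(): the state, without advancing time (a new reading comes with each control period).
- vision.get_image(name): name is "scene" or "top" or "wrist"; returns a dict with "image" (400x640x3 uint8, red, green, blue), "fx", "fy", "cx", "cy" (pixels), "T" (4x4, takes a point from camera to world coordinates); the wrist camera has in their place "T_tool_cam" (4x4, takes a point from camera to tool coordinates, whose origin is the TCP and whose axes are the flange's). Camera axes: x right, y up, looking along -z (the intrinsics and any distortion apply to the point x, -y, -z); pixel columns grow to the right and rows downward; lengths in m; the calibration is good to about 2 mm. A picture is of the moment at which its call begins: read the wrist's pose just before it. There is no depth.
- bot.close_job(): hands the job in; it is judged then, once.
The state is a dict: "t": time; "joint_positions": joint angles; "qvel": joint speeds; "joint_torque": joint torques, N m; "position": TCP position; "tcp_rot": TCP orientation; "wrist_force": force on the tool from outside, world axes, zero at the start; "torque": the same for the moment, N m; "opening": finger opening in m; "grasp_force": force on a finger pad.
Only numpy, scipy, OpenCV 4.12 (cv2) and the standard library are available. Lean on these libraries where they do the work, as an engineer would, in place of code of your own. Each camera call takes 0.05 s, during which the arm holds its last target. There are 200 camera calls.

## Working session

There is one attempt and no reset: what is moved stays moved. The work goes in short steps, Python scripts to look and compute and a shell command to move; the robot and the scene stay as the last step left them, time stands still between calls to the robot, and variables do not carry over. Pictures are saved under pics/ and viewed, at most 10 in all, crops included, and the job is handed in when it is done.

```bash
ls; mkdir -p pics
python3 - <<'E'
from cell import bot, vision
import cv2,numpy as np
s=bot.state(); print(s)
for n in("scene","top"):
    d=vision.get_image(n); cv2.imwrite(f"pics/{n}0.png",d["image"][:,:,::-1]); print(n,d["fx"],d["fy"],d["cx"],d["cy"],np.round(d["T"],4).tolist(),[k for k in d])
E
```

```text
cell.py
drive.py
pics
{'t': 0.0, 'joint_positions': array([-1.39110445,  0.47779135,  0.0223625 ,  1.55643059, -0.01146536,
        1.10929444, -0.0830878 ]), 'qvel': array([ 0.00140131, -0.00011935, -0.0005222 ,  0.0005632 ,  0.00113468,
       -0.00016838,  0.00101257]), 'joint_torque': array([ 1.00191693e-03, -5.82856464e+01,  1.53461091e+00, -2.72612143e+01,
       -5.44161221e-02,  1.71487243e-02,  1.55309408e-04]), 'position': array([0.19144621, 0.64659541, 0.18559691]), 'tcp_rot': array([-4.50446303e-01, -3.10904620e+00,  2.81706068e-03]), 'wrist_force': array([-0.32965778, -0.79212728,  0.32691227]), 'torque': array([-0.08182788, -0.01838815,  0.00218466]), 'grasp_force': 0.0, 'opening': 0.08771949286037171}
scene 445.14795961130847 445.14795961130847 325.5768791525452 198.1851374505348 [[-0.5985, -0.5815, 0.551, 1.0244], [0.801, -0.4457, 0.3996, 0.3986], [0.0132, 0.6806, 0.7326, 0.7079], [0.0, 0.0, 0.0, 1.0]] ['image', 'fx', 'fy', 'cx', 'cy', 'T']
top 367.39309842716665 367.39309842716665 324.51885278047706 200.31045656180217 [[0.0213, 0.9897, -0.1417, 0.4658], [-0.9992, 0.0257, 0.029, 0.0527], [0.0324, 0.1409, 0.9895, 0.7176], [0.0, 0.0, 0.0, 1.0]] ['image', 'fx', 'fy', 'cx', 'cy', 'T']
```

View pics/scene0.png

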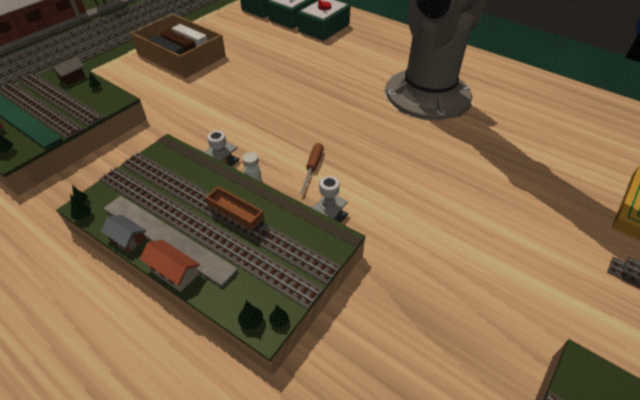

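View pics/top0.png

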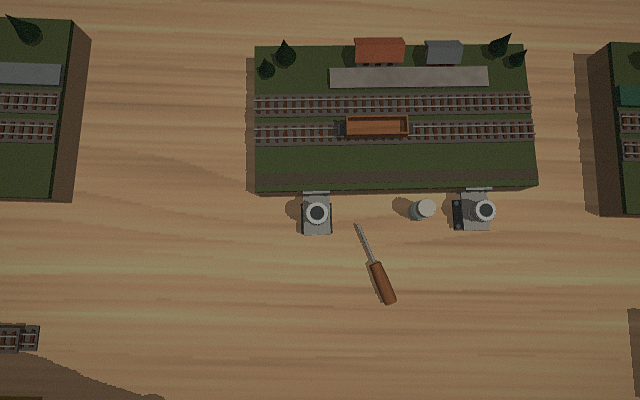

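The scene view shows the knobs at about (330,184) and (217,137). In the top view they are at (317,213) and (485,210), with the jar at (423,209) and the driver from (357,225) to (390,300). I'll enlarge both views and triangulate.

Run:
```python
import cv2,numpy as np
a=cv2.imread("pics/scene0.png");b=cv2.imread("pics/top0.png")
f=lambda i,x,y,w,h:cv2.resize(i[y:y+h,x:x+w],None,fx=6,fy=6,interpolation=cv2.INTER_CUBIC)
r1=np.hstack([f(a,190,120,64,48),f(a,300,168,64,48)])
r2=np.hstack([f(b,287,186,64,48),f(b,450,186,64,48)])
cv2.imwrite("pics/crop0.png",np.vstack([r1,r2]))
```

```text
(no output)
```

View pics/crop0.png

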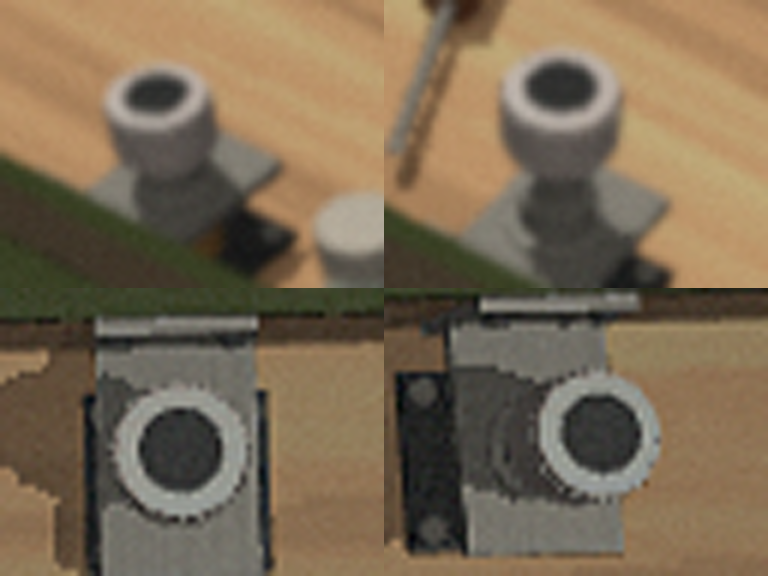

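```bash
cat > h.py <<'E'
from cell import bot, vision
import numpy as np
from scipy.spatial.transform import Rotation as R
def ray(d,u,v):
    T=np.array(d["T"]); c=np.array([(u-d["cx"])/d["fx"],-(v-d["cy"])/d["fy"],-1.]); return T[:3,3],T[:3,:3]@c
def tri(obs):
    A=np.zeros((3,3));b=np.zeros(3)
    for o,r in obs:
        r=r/np.linalg.norm(r);P=np.eye(3)-np.outer(r,r);A+=P;b+=P@o
    p=np.linalg.solve(A,b); return p,[np.linalg.norm(np.cross(p-o,r/np.linalg.norm(r))) for o,r in obs]
def atz(o,r,z): return o+r*(z-o[2])/r[2]
E
python3 - <<'E'
from h import *
S=vision.get_image("scene");D=vision.get_image("top")
for n,a,b in(("neg",(215.8,135.4),(485.8,209.8)),("pos",(329.1,181.9),(316.8,212.4))):
    p,e=tri([ray(S,*a),ray(D,*b)]);print(n,p.round(4),np.round(e,4),[atz(*ray(D,*b),z).round(4) for z in(.079,.103)])
for n,u,z in(("glue",(427,206),.075),("tip",(357,225),.01),("hdl",(390,300),.02),("edgeL",(255,192),.065),("edgeR",(537,186),.065)):print(n,atz(*ray(D,*u),z).round(3))
s=bot.state();print(R.from_rotvec(s["tcp_rot"]).as_matrix().round(3))
E
```

```text
neg [ 0.5471 -0.2519  0.0786] [0.0011 0.0011] [array([ 0.5476, -0.2529,  0.079 ]), array([ 0.5445, -0.2414,  0.103 ])]
pos [0.5322 0.0481 0.1039] [0.001 0.001] [array([0.5355, 0.047 , 0.079 ]), array([0.5329, 0.0472, 0.103 ])]
glue [ 0.552 -0.149  0.075]
tip [ 0.52  -0.032  0.01 ]
hdl [ 0.382 -0.093  0.02 ]
edgeL [0.571 0.158 0.065]
edgeR [ 0.596 -0.357  0.065]
[[-0.959  0.284 -0.   ]
 [ 0.284  0.959 -0.001]
 [-0.    -0.001 -1.   ]]
```

The loose screw is the +y one: top at about (0.5325, 0.0478, 0.103). The other knob triangulates to z≈0.079, so it is the tight one. I'll translate there at the current height.

The manual's scale: shifts go in shares of 0.75 m and turns go in shares of 60 degrees. Converting my numbers, -0.0276 m / 0.75 = -0.0368, -0.0266 m / 0.75 = -0.0355.

```bash
python3 drive.py '[[[-0.0368,-0.0355,0],[0,0,0],0.06],[[-0.0368,-0.0355,0],[0,0,0],0.06],[[-0.0368,-0.0355,0],[0,0,0],0.06],[[-0.0368,-0.0355,0],[0,0,0],0.06],[[-0.0368,-0.0355,0],[0,0,0],0.06],[[-0.0368,-0.0355,0],[0,0,0],0.06],[[-0.0368,-0.0355,0],[0,0,0],0.06],[[-0.0368,-0.0355,0],[0,0,0],0.06],[[-0.0368,-0.0355,0],[0,0,0],0.06],[[-0.0368,-0.0355,0],[0,0,0],0.06]]' 40
cat > st.py <<'E'
from h import *
s=bot.state(); M=R.from_rotvec(s["tcp_rot"]).as_matrix()
print("t",round(s["t"],3),"p",s["position"].round(5),"q",s["joint_positions"].round(3),"F",s["wrist_force"].round(2),"Tq",s["torque"].round(3),"op",round(s["opening"],4),"g",round(s["grasp_force"],1))
print("tilt",M[:2,2].round(4),"heading_cw",round(float(np.arctan2(-M[1,0],M[0,0])),4))
d=np.array([.5325,.0478,.103])-s["position"];print("to knob_top in tool",(M.T@d).round(4))
E
python3 st.py
```

```text
t: 1.03
position: [0.3813, 0.3121, 0.1867]
tcp_rot: [0.45, 3.109, 0.001]
wrist_force: [0.1, 0.4, 0.8]
opening: 0.06
grasp_force: 0.0
t 1.033 p [0.38127 0.31205 0.18667] q [-0.951  0.174  0.157  1.99  -0.033  0.98   0.504] F [0.12 0.44 0.83] Tq [-0.006 -0.028  0.04 ] op 0.06 g 0.0
tilt [0.0001 0.0003] heading_cw -2.8538
to knob_top in tool [-0.22   -0.2105  0.0836]
```

Converted, -0.0275 m / 0.75 = -0.0367, -0.0263 m / 0.75 = -0.0351, 0.12 rad / 1.0472 = 0.1146.

```bash
python3 drive.py '[[[-0.0367,-0.0351,0],[0,0,0],0.06],[[-0.0367,-0.0351,0],[0,0,0],0.06],[[-0.0367,-0.0351,0],[0,0,0],0.06],[[-0.0367,-0.0351,0],[0,0,0],0.06],[[-0.0367,-0.0351,0],[0,0,0],0.06],[[-0.0367,-0.0351,0],[0,0,0],0.06],[[-0.0367,-0.0351,0],[0,0,0],0.06],[[-0.0367,-0.0351,0],[0,0,0],0.06],[[0,0,0],[0,0,0.1146],0.06],[[0,0,0],[0,0,0.1146],0.06],[[0,0,0],[0,0,0.1146],0.06],[[0,0,0],[0,0,0.1146],0.06]]' >/dev/null
python3 st.py
python3 - <<'E'
from h import *
import cv2
s=bot.state();W=vision.get_image("wrist");cv2.imwrite("pics/w1.png",W["image"][:,:,::-1])
M=np.eye(4);M[:3,:3]=R.from_rotvec(s["tcp_rot"]).as_matrix();M[:3,3]=s["position"]
W["T"]=M@np.array(W["T_tool_cam"]);print(W["fx"],W["cx"],W["cy"],[k for k in W if k!="image"],W["T"].round(4).tolist())
p=np.linalg.inv(W["T"])@[.5325,.0478,.103,1];print("pred px",W["cx"]+W["fx"]*p[0]/-p[2],W["cy"]+W["fy"]*p[1]/p[2])
E
```

```text
t 2.033 p [0.5319  0.04926 0.1864 ] q [-0.583  0.257  0.448  1.916 -0.131  0.998  0.72 ] F [-0.63  0.64 -0.24] Tq [ 0.004 -0.002 -0.058] op 0.0597 g 0.0
tilt [-0.0003 -0.    ] heading_cw -2.367
to knob_top in tool [-0.0015 -0.0006  0.0834]
350.86540476980696 319.2643234151924 198.92302431934445 ['fx', 'fy', 'cx', 'cy', 'T_tool_cam', 'T'] [[0.7002, -0.6881, -0.1903, 0.4794], [0.7139, 0.6748, 0.187, 0.0996], [-0.0002, -0.2668, 0.9638, 0.3848], [0.0, 0.0, 0.0, 1.0]]
pred px 319.5672360954197 194.43194692823496
```

View pics/w1.png

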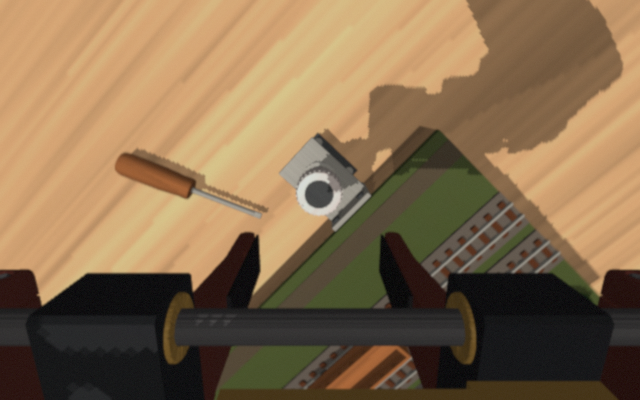

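The knob is at (318.5,195), as predicted to within a pixel. Descending around it, then closing.

Converted, 0.0225 m / 0.75 = 0.03, -0.0015 m / 0.75 = -0.002.

```bash
python3 drive.py '[[[-0.002,-0.0008,0.03],[0,0,0],0.06],[[0,0,0.03],[0,0,0],0.06],[[0,0,0.03],[0,0,0],0.06],[[0,0,0.03],[0,0,0],0.06],[[0,0,0.03],[0,0,0],0.06],[[0,0,0],[0,0,0],0.06]]' 40 >/dev/null; python3 st.py
python3 drive.py '[[[0,0,0],[0,0,0],0.03],[[0,0,0],[0,0,0],0.03],[[0,0,0],[0,0,0],0.03],[[0,0,0],[0,0,0],0.03],[[0,0,0],[0,0,0],0.03],[[0,0,0],[0,0,0],0.03]]' 40 >/dev/null; python3 st.py
```

```text
t 2.583 p [0.52948 0.04798 0.07044] q [-0.525  0.416  0.397  2.017 -0.228  0.758  0.815] F [ 0.02 -0.91 -1.1 ] Tq [-0.061  0.087  0.024] op 0.06 g 0.0
tilt [-0.0066 -0.0017] heading_cw -2.3768
to knob_top in tool [-0.0022  0.0018 -0.0326]
t 3.083 p [0.53306 0.04834 0.07476] q [-0.526  0.41   0.399  2.013 -0.227  0.759  0.812] F [-0.32 -0.03  0.27] Tq [-0.038  0.008 -0.056] op 0.0301 g 0.0
tilt [0.0012 0.0005] heading_cw -2.374
to knob_top in tool [ 0.     -0.0007 -0.0282]
```

Run:
```python
from h import *
import cv2
W=vision.get_image("wrist")["image"][:,:,::-1];S=vision.get_image("scene")["image"][:,:,::-1]
f=lambda i,x,y,w,h:cv2.resize(i[y:y+h,x:x+w],(w*4,h*4),interpolation=cv2.INTER_CUBIC)
cv2.imwrite("pics/c2.png",np.hstack([f(W,220,110,100*1+0,130),f(W,320,110,10,130),f(S,290,140,80,130)]))
cv2.imwrite("pics/w2.png",np.hstack([cv2.resize(W[100:300,200:440],(480,400)),cv2.resize(S[120:245,280:370],(288,400))]))
```

```text
(no output)
```

View pics/w2.png

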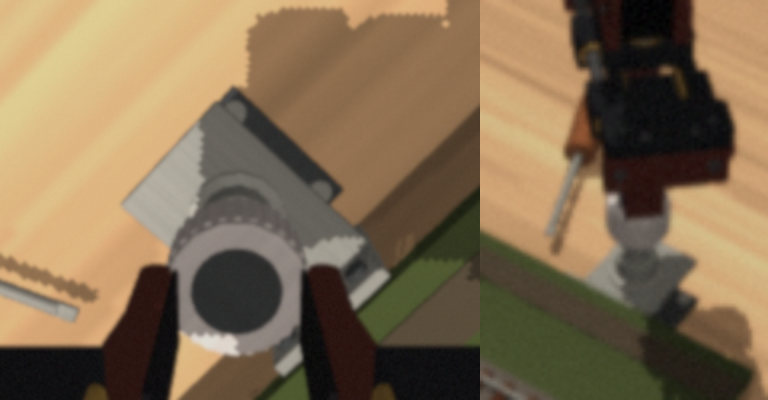

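The fingers are around the knob, centred, with the jaws apparently touching its sides. The opening reading needs checking, so I'll close further.

```bash
python3 drive.py '[[[0,0,0],[0,0,0],0.02],[[0,0,0],[0,0,0],0.01],[[0,0,0],[0,0,0],0.0]]' 40; python3 st.py
```

```text
t: 3.43
position: [0.5326, 0.0482, 0.074]
tcp_rot: [-1.177, -2.913, 0.0]
wrist_force: [-0.4, -0.5, 0.2]
opening: 0.0138
grasp_force: 0.0
t 3.433 p [0.53258 0.0482  0.07402] q [-0.526  0.411  0.399  2.014 -0.227  0.759  0.812] F [-0.38 -0.51  0.15] Tq [-0.021  0.011 -0.051] op 0.0138 g 0.0
tilt [-0.0001 -0.    ] heading_cw -2.3739
to knob_top in tool [-0.0002 -0.0003 -0.029 ]
```

```bash
python3 - <<'E'
from h import *
import cv2
W=vision.get_image("wrist")["image"][:,:,::-1];S=vision.get_image("scene")["image"][:,:,::-1]
cv2.imwrite("pics/w3.png",np.hstack([cv2.resize(W[100:300,200:440],(480,400)),cv2.resize(S[130:230,290:370],(320,400),interpolation=cv2.INTER_CUBIC)]))
E
python3 st.py
```

```text
t 3.533 p [0.53261 0.04818 0.07402] q [-0.526  0.411  0.399  2.014 -0.227  0.759  0.812] F [-0.27  0.04 -0.04] Tq [-0.034  0.013 -0.011] op 0.0058 g 0.0
tilt [-0.  0.] heading_cw -2.3738
to knob_top in tool [-0.0002 -0.0004 -0.029 ]
```

View pics/w3.png

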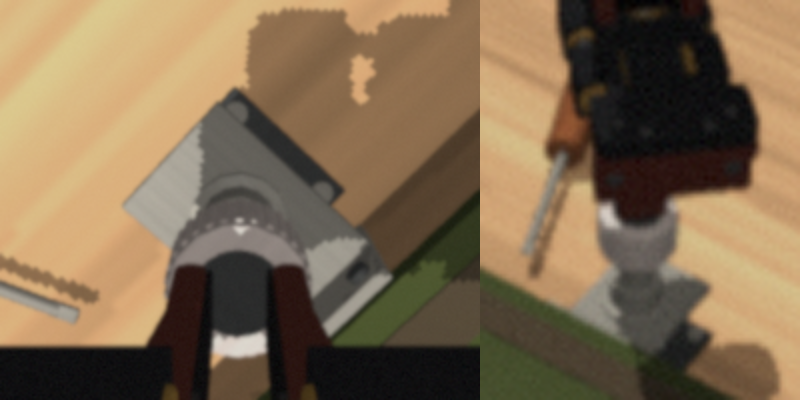

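Run:
```python
from h import *
s=bot.state();W=vision.get_image("wrist");S=vision.get_image("scene")
M=np.eye(4);M[:3,:3]=R.from_rotvec(s["tcp_rot"]).as_matrix();M[:3,3]=s["position"]
W["T"]=M@np.array(W["T_tool_cam"])
for z in(0.,-.01,-.019,-.03,-.04,-.05):
  P=M@[0,0,z,1];o=[]
  for d in(W,S):
    p=np.linalg.inv(d["T"])@P;o+=[round(d["cx"]-d["fx"]*p[0]/p[2],1),round(d["cy"]+d["fy"]*p[1]/p[2],1)]
  print(z,P[2].round(3),o)
print(s["opening"],np.array(W["T_tool_cam"]).round(4).tolist())
```

```text
0.0 0.074 [np.float64(320.7), np.float64(227.5), np.float64(328.2), np.float64(192.7)]
-0.01 0.084 [np.float64(320.8), np.float64(233.5), np.float64(328.3), np.float64(189.2)]
-0.019 0.093 [np.float64(320.8), np.float64(239.4), np.float64(328.4), np.float64(186.0)]
-0.03 0.104 [np.float64(320.9), np.float64(247.5), np.float64(328.5), np.float64(181.9)]
-0.04 0.114 [np.float64(321.0), np.float64(255.6), np.float64(328.6), np.float64(178.2)]
-0.05 0.124 [np.float64(321.1), np.float64(264.8), np.float64(328.7), np.float64(174.4)]
0.005846793924933198 [[-0.0011, 0.9637, 0.267, 0.0727], [1.0, 0.0011, 0.0003, -0.0008], [0.0, 0.267, -0.9637, -0.1983], [0.0, 0.0, 0.0, 1.0]]
```

The fingers are closing just above the knob. The fingertips appear at row 234 with 123 px per 60 mm, which puts the real tips about 37 mm behind the reported TCP (z≈0.11). I'll reopen and go down by the missing amount, watching the force.

Converted, 0.008 m / 0.75 = 0.0107.

```bash
python3 drive.py '[[[0,0,0],[0,0,0],0.06],[[0,0,0],[0,0,0],0.06],[[0,0,0],[0,0,0],0.06],[[0,0,0],[0,0,0],0.06],[[0,0,0],[0,0,0],0.06],[[0,0,0],[0,0,0],0.06]]' 40 >/dev/null; python3 st.py
python3 drive.py '[[[0,0,0.0107],[0,0,0],0.06],[[0,0,0.0107],[0,0,0],0.06],[[0,0,0],[0,0,0],0.06]]' >/dev/null; python3 st.py;python3 drive.py '[[[0,0,0.0107],[0,0,0],0.06],[[0,0,0],[0,0,0],0.06],[[0,0,0],[0,0,0],0.06]]' >/dev/null; python3 st.py
python3 - <<'E'
from h import *
import cv2
W=vision.get_image("wrist")["image"][:,:,::-1];S=vision.get_image("scene")["image"][:,:,::-1]
cv2.imwrite("pics/w4.png",np.hstack([cv2.resize(W[100:300,200:440],(480,400)),cv2.resize(S[130:230,290:370],(320,400),interpolation=cv2.INTER_CUBIC)]))
E
```

```text
t 4.133 p [0.53262 0.04818 0.07404] q [-0.526  0.411  0.399  2.014 -0.227  0.759  0.812] F [-0.27  0.45 -0.72] Tq [-0.011 -0.03  -0.018] op 0.0372 g 0.0
tilt [-0. -0.] heading_cw -2.3738
to knob_top in tool [-0.0002 -0.0004 -0.029 ]
t 4.383 p [0.53128 0.0481  0.05622] q [-0.515  0.438  0.386  2.025 -0.244  0.724  0.826] F [-0.25  0.24 -0.21] Tq [-0.049  0.029  0.014] op 0.057 g 0.0
tilt [-0.0027 -0.0006] heading_cw -2.374
to knob_top in tool [-0.001   0.0005 -0.0468]
t 4.633 p [0.53215 0.04807 0.04944] q [-0.509  0.449  0.381  2.028 -0.251  0.709  0.832] F [-0.4  -0.19 -0.09] Tq [-0.001 -0.027 -0.024] op 0.0601 g 0.0
tilt [-0.0012 -0.0003] heading_cw -2.3737
to knob_top in tool [-0.0004 -0.     -0.0536]
```

View pics/w4.png

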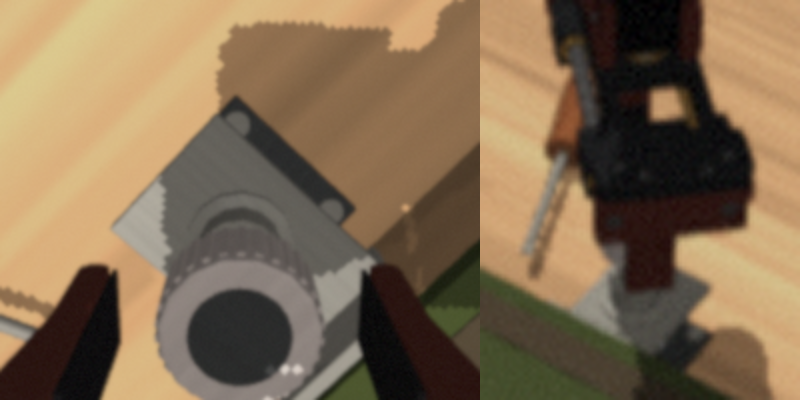

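The fingers now straddle the knob, with the tips about 16 mm below its top. I'll go 9 mm lower and close.

Converted, 0.005 m / 0.75 = 0.0067, 0.004 m / 0.75 = 0.0053.

```bash
python3 drive.py '[[[0,0,0.0067],[0,0,0],0.06],[[0,0,0.0053],[0,0,0],0.06],[[0,0,0],[0,0,0],0.06],[[0,0,0],[0,0,0],0.03],[[0,0,0],[0,0,0],0.03],[[0,0,0],[0,0,0],0.03],[[0,0,0],[0,0,0],0.03],[[0,0,0],[0,0,0],0.03]]' 40 >/dev/null; python3 st.py
```

```text
t 5.4 p [0.53248 0.04797 0.04119] q [-0.503  0.463  0.375  2.033 -0.259  0.691  0.839] F [-1.64 -0.21  1.77] Tq [-0.172  0.235  0.054] op 0.0374 g 40.0
tilt [-0.0002 -0.0001] heading_cw -2.3736
to knob_top in tool [-0.0001 -0.0001 -0.0618]
```

Gripped at 40 N. Now pushing down to the thread.

Converted, 0.003 m / 0.75 = 0.004.

```bash
python3 st.py; python3 drive.py '[[[0,0,0.004],[0,0,0],0.03],[[0,0,0.004],[0,0,0],0.03],[[0,0,0.004],[0,0,0],0.03],[[0,0,0],[0,0,0],0.03],[[0,0,0],[0,0,0],0.03]]' >/dev/null; python3 st.py;  python3 drive.py '[[[0,0,0.0013],[0,0,0],0.03],[[0,0,0],[0,0,0],0.03]]' >/dev/null; python3 st.py; python3 drive.py '[[[0,0,0.0009],[0,0,0],0.03],[[0,0,0],[0,0,0],0.03]]' >/dev/null; python3 st.py
```

```text
t 5.4 p [0.53248 0.04797 0.04119] q [-0.503  0.463  0.375  2.033 -0.259  0.691  0.839] F [-1.64 -0.21  1.77] Tq [-0.172  0.235  0.054] op 0.0374 g 40.0
tilt [-0.0002 -0.0001] heading_cw -2.3736
to knob_top in tool [-0.0001 -0.0001 -0.0618]
t 5.817 p [0.53248 0.04796 0.0318 ] q [-0.497  0.478  0.367  2.037 -0.268  0.672  0.846] F [-1.1  -1.21  2.83] Tq [-0.34   0.283  0.019] op 0.0372 g 40.0
tilt [-0.0004 -0.0003] heading_cw -2.3736
to knob_top in tool [-0.0001 -0.0001 -0.0712]
t 5.983 p [0.53252 0.04801 0.03095] q [-0.496  0.479  0.366  2.037 -0.269  0.67   0.847] F [-1.04 -2.23  2.78] Tq [-0.41   0.393  0.006] op 0.0375 g 40.0
tilt [-0.0002 -0.0002] heading_cw -2.3737
to knob_top in tool [-0.0001 -0.0002 -0.0721]
t 6.15 p [0.53253 0.04801 0.03039] q [-0.495  0.48   0.366  2.038 -0.269  0.669  0.848] F [-2.76 -2.21  4.13] Tq [-0.519  0.525  0.063] op 0.0374 g 40.0
tilt [-0.0001 -0.0001] heading_cw -2.3736
to knob_top in tool [-0.0001 -0.0002 -0.0726]
```

```bash
cat > s2.py <<'E'
from h import *
s=bot.state(); M=R.from_rotvec(s["tcp_rot"]).as_matrix()
print("t %.2f z %.5f xy %.4f %.4f Fz %.2f Tz %.3f hd %.4f q7 %.3f g %.0f op %.4f"%(s["t"],s["position"][2],*s["position"][:2],s["wrist_force"][2],s["torque"][2],np.arctan2(-M[1,0],M[0,0]),s["joint_positions"][6],s["grasp_force"],s["opening"]))
E
for i in 1; do python3 drive.py '[[[0,0,0.0005],[0,0,0],0.03],[[0,0,0],[0,0,0],0.03]]' >/dev/null; python3 s2.py; python3 drive.py '[[[0,0,0.0005],[0,0,0],0.03],[[0,0,0],[0,0,0],0.03]]' >/dev/null; python3 s2.py; done
```

```text
t 6.32 z 0.03022 xy 0.5325 0.0480 Fz 7.36 Tz 0.024 hd -2.3736 q7 0.848 g 40 op 0.0373
t 6.48 z 0.03005 xy 0.5325 0.0480 Fz 11.14 Tz 0.055 hd -2.3735 q7 0.848 g 40 op 0.0373
```

It is in contact, with about 8 N on the thread. Turning backward while easing up slightly with the pitch.

Converted, -0.0001 m / 0.75 = -0.0001, -0.00006 m / 0.75 = -0.0001, -0.1 rad / 1.0472 = -0.0955.

```bash
python3 drive.py '[[[0,0,-0.0001],[0,0,-0.0955],0.03],[[0,0,-0.0001],[0,0,-0.0955],0.03],[[0,0,-0.0001],[0,0,-0.0955],0.03],[[0,0,-0.0001],[0,0,-0.0955],0.03]]' >/dev/null; python3 s2.py; python3 drive.py '[[[0,0,-0.0001],[0,0,-0.0955],0.03],[[0,0,-0.0001],[0,0,-0.0955],0.03]]' >/dev/null; python3 s2.py
python3 drive.py '[[[0,0,0],[0,0,0],0.03]]' >/dev/null; python3 s2.py
```

```text
t 6.82 z 0.03022 xy 0.5326 0.0482 Fz 5.74 Tz -0.088 hd -2.7783 q7 1.176 g 40 op 0.0375
t 6.98 z 0.03029 xy 0.5326 0.0482 Fz 5.76 Tz -0.029 hd -2.9783 q7 1.339 g 40 op 0.0371
t 7.07 z 0.03034 xy 0.5326 0.0482 Fz 6.33 Tz 0.005 hd -2.9788 q7 1.340 g 40 op 0.0375
```

Converted, 0.0003 m / 0.75 = 0.0004, -0.05 rad / 1.0472 = -0.0477.

```bash
python3 drive.py '[[[0,0,0.0004],[0,0,-0.0477],0.03],[[0,0,0],[0,0,-0.0477],0.03]]' >/dev/null; python3 s2.py; python3 drive.py '[[[0,0,0],[0,0,-0.0764],0.03]]' >/dev/null; python3 s2.py
python3 drive.py '[[[0,0,0],[0,0,-0.0764],0.03]]' >/dev/null; python3 s2.py
```

```text
t 7.23 z 0.03011 xy 0.5327 0.0483 Fz 7.52 Tz -0.016 hd -3.0757 q7 1.419 g 40 op 0.0374
t 7.32 z 0.03003 xy 0.5326 0.0483 Fz 5.29 Tz -0.055 hd 3.1274 q7 1.485 g 40 op 0.0376
t 7.40 z 0.02991 xy 0.5326 0.0484 Fz 3.94 Tz -0.019 hd 3.0458 q7 1.552 g 40 op 0.0373
```

Converted, 0.0004 m / 0.75 = 0.0005.

```bash
python3 drive.py '[[[0,0,0.0005],[0,0,0],0.03],[[0,0,0],[0,0,0],0.03]]' >/dev/null; python3 s2.py; python3 drive.py '[[[0,0,0.0005],[0,0,0],0.03],[[0,0,0],[0,0,0],0.03]]' >/dev/null; python3 s2.py
```

```text
t 7.57 z 0.02950 xy 0.5327 0.0484 Fz 6.08 Tz 0.088 hd 3.0499 q7 1.549 g 40 op 0.0371
t 7.73 z 0.02908 xy 0.5327 0.0484 Fz 5.72 Tz 0.064 hd 3.0502 q7 1.549 g 40 op 0.0373
```

Converted, 0.0007 m / 0.75 = 0.0009.

```bash
python3 drive.py '[[[0,0,0.0009],[0,0,0],0.03],[[0,0,0],[0,0,0],0.03]]' >/dev/null; python3 s2.py; python3 drive.py '[[[0,0,0.0009],[0,0,0],0.03],[[0,0,0],[0,0,0],0.03]]' >/dev/null; python3 s2.py;python3 drive.py '[[[0,0,0.0005],[0,0,0],0.03],[[0,0,0],[0,0,0],0.03]]' >/dev/null; python3 s2.py
```

```text
t 7.90 z 0.02814 xy 0.5327 0.0484 Fz 2.69 Tz 0.012 hd 3.0500 q7 1.549 g 40 op 0.0373
t 8.07 z 0.02738 xy 0.5327 0.0484 Fz 3.09 Tz -0.067 hd 3.0496 q7 1.549 g 40 op 0.0375
t 8.23 z 0.02704 xy 0.5326 0.0484 Fz 4.83 Tz -0.049 hd 3.0495 q7 1.550 g 40 op 0.0374
```

Converted, 0.0004 m / 0.75 = 0.0005.

```bash
python3 drive.py '[[[0,0,0.0005],[0,0,0],0.03],[[0,0,0],[0,0,0],0.03]]' >/dev/null; python3 s2.py;python3 drive.py '[[[0,0,0.0004],[0,0,0],0.03],[[0,0,0],[0,0,0],0.03]]' >/dev/null; python3 s2.py
```

```text
t 8.40 z 0.02680 xy 0.5326 0.0484 Fz 6.46 Tz -0.026 hd 3.0494 q7 1.550 g 40 op 0.0373
t 8.57 z 0.02670 xy 0.5326 0.0483 Fz 7.91 Tz 0.013 hd 3.0494 q7 1.550 g 40 op 0.0375
```

It dropped and seated at 14 mm (z≈0.027, force rising again). Now turning forward from heading 3.049, with 4 mm/turn of feed.

Converted, 0.00008 m / 0.75 = 0.0001, 0.12 rad / 1.0472 = 0.1146.

```bash
python3 drive.py '[[[0,0,0],[0,0,0.0573],0.03],[[0,0,0.0001],[0,0,0.1146],0.03],[[0,0,0.0001],[0,0,0.1146],0.03],[[0,0,0.0001],[0,0,0.1146],0.03],[[0,0,0.0001],[0,0,0.1146],0.03],[[0,0,0.0001],[0,0,0.1146],0.03]]' >/dev/null; python3 s2.py; python3 drive.py '[[[0,0,0.0001],[0,0,0.1146],0.03],[[0,0,0.0001],[0,0,0.1146],0.03],[[0,0,0.0001],[0,0,0.1146],0.03],[[0,0,0.0001],[0,0,0.1146],0.03],[[0,0,0.0001],[0,0,0.1146],0.03],[[0,0,0.0001],[0,0,0.1146],0.03]]' >/dev/null; python3 st.py
```

```text
t 9.07 z 0.02631 xy 0.5326 0.0480 Fz 8.34 Tz 0.086 hd -2.5678 q7 1.008 g 40 op 0.0372
t 9.567 p [0.53231 0.04783 0.0258 ] q [-0.599  0.513  0.503  2.047 -0.388  0.675  0.434] F [-4.6  -2.34  8.15] Tq [-0.442  0.979  0.023] op 0.0371 g 40.0
tilt [-0.0005 -0.0001] heading_cw -1.8478
to knob_top in tool [-0.0001  0.0001 -0.0772]
```

Converted, 0.00008 m / 0.75 = 0.0001, 0.00007 m / 0.75 = 0.0001, 0.12 rad / 1.0472 = 0.1146.

```bash
python3 drive.py '[[[0,0,0.0001],[0,0,0.1146],0.03],[[0,0,0.0001],[0,0,0.1146],0.03],[[0,0,0.0001],[0,0,0.1146],0.03],[[0,0,0.0001],[0,0,0.1146],0.03],[[0,0,0.0001],[0,0,0.1146],0.03],[[0,0,0.0001],[0,0,0.1146],0.03],[[0,0,0.0001],[0,0,0.1146],0.03],[[0,0,0.0001],[0,0,0.1146],0.03],[[0,0,0.0001],[0,0,0.1146],0.03],[[0,0,0.0001],[0,0,0.1146],0.03],[[0,0,0.0001],[0,0,0.1146],0.03],[[0,0,0.0001],[0,0,0.1146],0.03]]' >/dev/null; python3 s2.py; python3 drive.py '[[[0,0,0.0001],[0,0,0.1146],0.03],[[0,0,0.0001],[0,0,0.1146],0.03],[[0,0,0.0001],[0,0,0.1146],0.03],[[0,0,0.0001],[0,0,0.1146],0.03],[[0,0,0.0001],[0,0,0.1146],0.03],[[0,0,0.0001],[0,0,0.1146],0.03],[[0,0,0.0001],[0,0,0.1146],0.03],[[0,0,0.0001],[0,0,0.1146],0.03],[[0,0,0.0001],[0,0,0.1146],0.03],[[0,0,0.0001],[0,0,0.1146],0.03]]' >/dev/null; python3 st.py
```

```text
t 10.57 z 0.02478 xy 0.5317 0.0481 Fz 10.74 Tz 0.146 hd -0.4082 q7 -0.688 g 40 op 0.0371
t 11.4 p [0.5318  0.04858 0.02402] q [-1.001  0.833  1.152  2.069 -0.986  0.946 -1.653] F [-6.14  1.05  9.17] Tq [1.390e-01 1.402e+00 1.000e-03] op 0.0372 g 40.0
tilt [-0.0016  0.0008] heading_cw 0.7912
to knob_top in tool [ 0.0009  0.0001 -0.079 ]
```

4.025 rad done, but joints 3 and 5 are nearing their limits. I'll release (the screw is caught), turn back 3.0 rad and regrasp for the remaining 2.258 rad.

Converted, -0.12 rad / 1.0472 = -0.1146.

```bash
python3 drive.py '[[[0,0,0],[0,0,0],0.05],[[0,0,0],[0,0,0],0.05],[[0,0,0],[0,0,0],0.05],[[0,0,0],[0,0,0],0.05]]' >/dev/null; python3 s2.py; python3 drive.py '[[[0,0,0],[0,0,-0.1146],0.05],[[0,0,0],[0,0,-0.1146],0.05],[[0,0,0],[0,0,-0.1146],0.05],[[0,0,0],[0,0,-0.1146],0.05],[[0,0,0],[0,0,-0.1146],0.05],[[0,0,0],[0,0,-0.1146],0.05],[[0,0,0],[0,0,-0.1146],0.05],[[0,0,0],[0,0,-0.1146],0.05],[[0,0,0],[0,0,-0.1146],0.05],[[0,0,0],[0,0,-0.1146],0.05],[[0,0,0],[0,0,-0.1146],0.05],[[0,0,0],[0,0,-0.1146],0.05]]' >/dev/null; python3 st.py
```

```text
t 11.73 z 0.02366 xy 0.5329 0.0484 Fz 0.11 Tz 0.034 hd 0.7846 q7 -1.647 g 0 op 0.0499
t 12.733 p [0.53294 0.04833 0.02402] q [-0.82   0.618  0.819  2.06  -0.672  0.748 -0.486] F [-1.07 -0.03 -0.13] Tq [-0.074  0.128  0.026] op 0.0501 g 0.0
tilt [0.0008 0.0004] heading_cw -0.6606
to knob_top in tool [-0.0006  0.0002 -0.079 ]
```

Converted, -0.12 rad / 1.0472 = -0.1146.

```bash
python3 drive.py '[[[0,0,0],[0,0,-0.1146],0.05],[[0,0,0],[0,0,-0.1146],0.05],[[0,0,0],[0,0,-0.1146],0.05],[[0,0,0],[0,0,-0.1146],0.05],[[0,0,0],[0,0,-0.1146],0.05],[[0,0,0],[0,0,-0.1146],0.05],[[0,0,0],[0,0,-0.1146],0.05],[[0,0,0],[0,0,-0.1146],0.05],[[0,0,0],[0,0,-0.1146],0.05],[[0,0,0],[0,0,-0.1146],0.05],[[0,0,0],[0,0,-0.1146],0.05],[[0,0,0],[0,0,-0.1146],0.05]]' >/dev/null; python3 st.py; python3 drive.py '[[[0,0,0],[0,0,0],0.05],[[0,0,0],[0,0,0],0.05]]' >/dev/null; python3 st.py
```

```text
t 13.733 p [0.53299 0.0482  0.02407] q [-0.549  0.503  0.436  2.044 -0.338  0.662  0.638] F [ 0.3  -0.42 -0.31] Tq [-0.06   0.064  0.078] op 0.0499 g 0.0
tilt [0.001  0.0004] heading_cw -2.1003
to knob_top in tool [-0.0001 -0.0005 -0.0789]
t 13.9 p [0.53289 0.04811 0.02405] q [-0.55   0.503  0.438  2.044 -0.34   0.663  0.631] F [ 0.01 -0.42 -0.66] Tq [-0.047 -0.013  0.042] op 0.0503 g 0.0
tilt [0.0007 0.0007] heading_cw -2.0902
to knob_top in tool [-0.0001 -0.0004 -0.0789]
```

The manual's scale: shifts go in shares of 0.75 m and turns go in shares of 60 degrees. Converting my numbers, 0.00008 m / 0.75 = 0.0001, 0.12 rad / 1.0472 = 0.1146.

```bash
python3 drive.py '[[[0,0,0],[0,0,0],0.03],[[0,0,0],[0,0,0],0.03],[[0,0,0],[0,0,0],0.03],[[0,0,0],[0,0,0],0.03],[[0,0,0],[0,0,0],0.03]]' 40 >/dev/null; python3 s2.py; python3 drive.py '[[[0,0,0.0001],[0,0,0.1146],0.03],[[0,0,0.0001],[0,0,0.1146],0.03],[[0,0,0.0001],[0,0,0.1146],0.03],[[0,0,0.0001],[0,0,0.1146],0.03],[[0,0,0.0001],[0,0,0.1146],0.03],[[0,0,0.0001],[0,0,0.1146],0.03],[[0,0,0.0001],[0,0,0.1146],0.03],[[0,0,0.0001],[0,0,0.1146],0.03],[[0,0,0.0001],[0,0,0.1146],0.03]]' >/dev/null; python3 s2.py; python3 drive.py '[[[0,0,0.0001],[0,0,0.1146],0.03],[[0,0,0.0001],[0,0,0.1146],0.03],[[0,0,0.0001],[0,0,0.1146],0.03],[[0,0,0.0001],[0,0,0.1146],0.03],[[0,0,0.0001],[0,0,0.1146],0.03],[[0,0,0.0001],[0,0,0.1146],0.03],[[0,0,0.0001],[0,0,0.1146],0.03]]' >/dev/null; python3 s2.py
```

```text
t 14.32 z 0.02375 xy 0.5323 0.0480 Fz 0.75 Tz -0.012 hd -2.0931 q7 0.633 g 40 op 0.0374
t 15.07 z 0.02302 xy 0.5320 0.0480 Fz 0.74 Tz 0.083 hd -1.0077 q7 -0.217 g 40 op 0.0372
t 15.65 z 0.02249 xy 0.5319 0.0482 Fz 2.12 Tz 0.040 hd -0.1680 q7 -0.870 g 40 op 0.0372
```

Converted, 0.00008 m / 0.75 = 0.0001, 0.00006 m / 0.75 = 0.0001, 0.12 rad / 1.0472 = 0.1146.

```bash
python3 drive.py '[[[0,0,0.0001],[0,0,0.1146],0.03],[[0,0,0.0001],[0,0,0.1146],0.03],[[0,0,0.0001],[0,0,0.0859],0.03],[[0,0,0],[0,0,0],0.03],[[0,0,0],[0,0,0],0.03]]' >/dev/null; python3 s2.py
python3 - <<'E'
from h import *
import cv2
T=vision.get_image("top")["image"][:,:,::-1];S=vision.get_image("scene")["image"][:,:,::-1]
cv2.imwrite("pics/f.png",np.hstack([cv2.resize(T[80:310,230:550],(400,288)),cv2.resize(S[110:280,160:396],(400,288))]))
E
```

```text
t 16.07 z 0.02211 xy 0.5319 0.0483 Fz 2.93 Tz -0.041 hd 0.1534 q7 -1.126 g 40 op 0.0373
```

View pics/f.png

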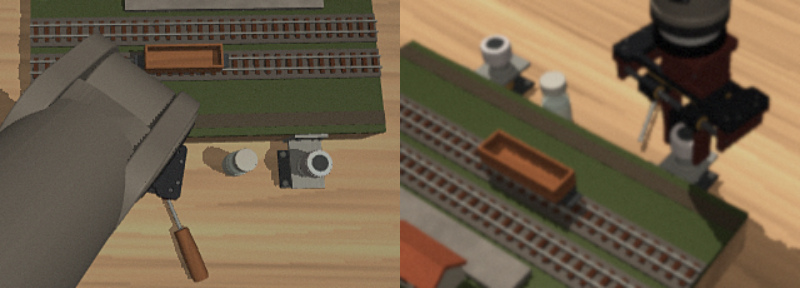

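The knob is held low in the gripper, and the wagon, driver and jar have not moved. Forward turn totals about 6.27 rad, with the sink matching the pitch. Handing in.

```bash
python3 -c "
from cell import bot, vision
print(bot.close_job())"
```

```text
the job is handed in; nothing more can be done
None
```

I handed the job in with the screw caught on its thread: pressed down, turned back about 0.86 rad until it dropped, then forward about 6.27 rad (one turn) with one regrasp. The gripper still holds the knob at 40 N, and the wagon, screwdriver and glue jar look unmoved in the last pictures.

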